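Stone disc display under a clear cover

TASK

Slide the three stone discs off their steps onto the round marble plate to make one centred stack: first the green disc from the lowest step, then the red one from the middle step, last the blue one from the highest step, each lying flat and centred over the plate to within a centimetre. Then set the clear cover upright over the stack, standing centred on the plate with its rim fully down, let go of it, and leave the other pieces where they stand. Do not let the cover tip over.

Things in the scene. Friction and masses are not known exactly. Their poses are not given: they have to be found in the camera images.
- plate: fixed round marble plate, 144 mm diameter, 12 mm thick, flat top. Origin: centre of its underside, on the table. The three steps stand at its left, right and far side as seen from the robot; the near side is free.
- step_low: fixed square step, 130 x 130 mm, 15 mm high, wooden with a flat dark top; stands beside the plate (left, right or far side of the plate, its near edge about 7 to 15 mm beyond the plate's rim; which of the three steps is at which side changes). Origin: centre of its underside, on the table; z up.
- step_mid: fixed square step, 130 x 130 mm, 31 mm high, wooden with a flat dark top; stands beside the plate (left, right or far side of the plate, its near edge about 7 to 15 mm beyond the plate's rim; which of the three steps is at which side changes). Origin: centre of its underside, on the table; z up.
- step_high: fixed square step, 130 x 130 mm, 47 mm high, wooden with a flat dark top; stands beside the plate (left, right or far side of the plate, its near edge about 7 to 15 mm beyond the plate's rim; which of the three steps is at which side changes). Origin: centre of its underside, on the table; z up.
- disc_green: loose polished green stone disc with concentric bands, 96 mm diameter, 16 mm thick, about 0.3 kg, too wide to grip across; starts flat on the lowest step. Origin: centre of its underside; z up.
- disc_red: loose polished red-brown stone disc with concentric bands, 96 mm diameter, 16 mm thick, about 0.3 kg, too wide to grip across; starts flat on the middle step. Origin: centre of its underside; z up.
- disc_blue: loose polished blue-grey stone disc with concentric bands, 96 mm diameter, 16 mm thick, about 0.3 kg, too wide to grip across; starts flat on the highest step. Origin: centre of its underside; z up.
- cover: loose clear plastic cover, a round cup upside down, 128 mm outside diameter, 122 mm inside, 66 mm high (62 mm inside), with a dark wooden knob on its top centre: knob 30 mm diameter, from 72 to 96 mm above the rim, on a thin brass neck. 0.22 kg. Origin: centre of its open lower rim; z up. Starts on the table beyond the plate, at the far left or far right corner between two steps.
- figure: bystander, loose: grey-green stone figurine, 64 mm diameter, 107 mm tall, in the other far corner. Origin: centre of its underside.
- tower: bystander, loose: violet pointed stone tower, 38 mm diameter, 105 mm tall, behind the left step. Origin: centre of its underside.
- bowl: bystander, loose: white bowl of pebbles, 84 mm diameter, 40 mm high, behind the right step. Origin: centre of its underside.
- jar: bystander, loose: amber glass jar, 66 mm diameter, 90 mm tall, far to the left. Origin: centre of its underside.
- geode: bystander, loose: brown geode, 94 mm diameter, 45 mm high, far to the right. Origin: centre of its underside.
- gift_box: bystander, loose: cardboard box 75 x 55 x 40 mm, far to the left. Origin: centre of its underside.
- egg: bystander, loose: orange stone egg on a foot, 50 mm diameter, 70 mm tall, far to the right. Origin: centre of its underside.
Things that resemble listed ones, but are neither listed nor needed, are in the scene too. Leave any orange or pink look-alike of the disc_green alone.

How it is judged:
By the outcome, as a careful person would: the job done as asked, in the order asked, and still so for the second after the job is handed in, with the robot touching nothing.
It also fails if it takes over 72 s, if anything falls off the work surface, if the arm or the gripper's body presses on something with over 40 N, if the wrist force passes 120 N, or if a joint passes its speed limit or range.

ROBOT

A 6-joint arm with a two-finger parallel gripper is mounted at the origin on the work surface. World frame = base frame: x ahead of the robot, y to its left, z up, the work surface at z = 0. Lengths are in m, angles in rad, forces in N, time in s.
With the tool pointing down it reaches from about 0.425 to 0.95 m from the base axis. Payload 3.5 kg.
Tool frame: the origin (TCP) lies between the finger pads; the fingertips stand 14 mm ahead of it and the grasp point (between the pads) lies 5 mm behind it (ctrl.tip_extent is the distance from the TCP to the fingertips, in m); x points along the fingers, z is the direction in which the jaws open and shut, and the axes are right-handed (so a half turn about x gives the same grasp; the last joint's range is limited). The gripper opens to 85 mm and grips with 20 to 120 N. Pads are 22 mm wide; open, the fingers measure 114 mm over their backs; the gripper's body (76 mm by 85 mm) begins 54 mm behind the grasp point. The pads swing forward as they close: fully open they stand 13 mm farther back than shut.
Start: joints at [-1.304, 0.286, 1.577, -0, 1.279, -0.15], TCP at [0.273, -0.617, 0.245] pointing down, gripper open.
Joint ranges: [-2.77, 2.77], [-0.9, 2.22], [0.21, 2.48], [-1.53, 4.67], [0.24, 2.81], [-2.84, 2.84]. Speed limits (rad/s): [2.79, 2.79, 3.14, 3.14, 3.14, 3.14].

INTERFACE

Orientations are given as a unit quaternion [x, y, z, w].
In Python, from plant import ctrl gives the robot as it stands.
- The arm moves only by the tool move_arm, never from a script. Its argument "commands" is one flat list of numbers, 4 for each row, row after row: the shift along the tool's x, y, z in units of 25 mm (1.0 is 25 mm), then the turn about the tool's x in units of 5 degrees (1.0 is 5 degrees). A call has 1 to 20 rows; each row shifts and turns the commanded pose from where the row before left it, along the tool's axes as they then stand; what a row does not reach is not made up. A row lasts 1/8 s, in which the tool goes at most 62.5 mm and 10.7 degrees, less where a joint would pass 70% of its speed; a pose out of reach is approached as far as the arm can. A call is refused whole if a number of a shift passes 1 or a number of a turn 1, either way. A call with a gripper value outside its range is refused whole. "jaw" is the finger opening in mm, from 0 to 85.4, set as the call begins (left out, the last holds). The fingers move at their own pace and stop on an object; "force" is the grip in N (left out, the last holds). Time passes only in rows, so rows that do not move let the fingers close. It gives the time, the measured TCP pose, the force and the opening at its end, in the units of the state.
- ctrl.get_state(): the state, without advancing time (a new reading comes with each control period).
- ctrl.read_camera(name): name is "scene" or "top" or "wrist"; returns the picture (480x640x3 uint8, red, green, blue); there is no depth.
- ctrl.get_calibration(name): a dict with "camera_matrix" (3x3 intrinsics, pixels), "camera_from_world" (4x4, takes a point from world to camera coordinates); the wrist camera has in their place "mount" (4x4, takes a point from camera to tool coordinates, whose origin is the TCP and whose axes are the tool frame's). Camera axes: x right, y down, z forward; pixel columns grow to the right and rows downward; lengths in m; the calibration is good to about 2 mm. A picture is of the moment at which its call begins: read the wrist's pose just before it. get_calibration takes no time and is no camera call.
- ctrl.sign_off(): hands the job in, once; it reports no verdict.
The state is a dict: "time": time; "qpos": joint angles; "dq": joint speeds; "joint_efforts": joint torques, N m; "eef_pos": TCP position; "tcp_rot": TCP orientation; "contact_force": force on the tool from outside, world axes, zero at the start; "wrist_torque": the same for the moment, N m; "opening": opening from 0.0 (shut) to 1.0 (fully open).
Only numpy, scipy, OpenCV 4.12 (cv2) and the standard library are available. Lean on these libraries where they do the work, as an engineer would, in place of code of your own. Each camera call takes 0.05 s, during which the arm holds its last target.

## Working session

There is one attempt and no reset: what is moved stays moved. The work goes in short steps, Python scripts to look and compute and a tool call to move; the robot and the scene stay as the last step left them, time stands still between calls to the robot, and variables do not carry over. Pictures are saved under pics/ and viewed, and the job is handed in when it is done.

Besides the shell and the picture viewer there is one more tool, called after "Emit:" as name(argument=value, ...), one argument or row to a line, values as JSON. move_arm: Moves the arm, as the interface text tells. Its arguments: {"type":"object","properties":{"commands":{"type":"array"},"jaw":{"type":"number"},"force":{"type":"number"}},"required":["commands"]}

```bash
ls; mkdir -p pics
cat > h.py <<'E'
import numpy as np, cv2
from plant import ctrl
from scipy.spatial.transform import Rotation as R
def save(img,name): cv2.imwrite('pics/'+name,cv2.cvtColor(img,cv2.COLOR_RGB2BGR))
def st():
    s=ctrl.get_state(); print('t',round(s['time'],3),'p',np.round(s['eef_pos'],4),'R',np.round(R.from_quat(s['tcp_rot']).as_matrix(),3).tolist(),'F',np.round(s['contact_force'],1),'op',round(s['opening'],3),'q',np.round(s['qpos'],3)); return s
def cam(name,s=None):
    c=ctrl.get_calibration(name);K=np.array(c['camera_matrix'])
    if 'camera_from_world' in c: T=np.array(c['camera_from_world'])
    else:
        M=np.array(c['mount']);W=np.eye(4);W[:3,:3]=R.from_quat(s['tcp_rot']).as_matrix();W[:3,3]=s['eef_pos'];T=np.linalg.inv(W@M)
    return K,T
def ray(K,T,uv,z):
    d=np.linalg.inv(K)@np.array([uv[0],uv[1],1.]);Ri=T[:3,:3].T;o=-Ri@T[:3,3];w=Ri@d
    return o+w*(z-o[2])/w[2]
def proj(K,T,p):
    q=K@(T[:3,:3]@np.asarray(p)+T[:3,3]);return q[:2]/q[2]
E
python3 - <<'E'
from h import *
s=st()
for n in('scene','top'):
    save(ctrl.read_camera(n),n+'0.png');K,T=cam(n);print(n,K.round(1).tolist(),(-T[:3,:3].T@T[:3,3]).round(3))
E
```

```text
pics
t 0.0 p [ 0.2731 -0.6166  0.2439] R [[-0.001, 0.914, 0.405], [0.002, 0.405, -0.914], [-1.0, 0.0, -0.002]] F [-0.5 -0.4 -0.1] op 0.997 q [-1.304  0.287  1.578 -0.     1.279 -0.15 ]
scene [[591.5, 0.0, 317.2], [0.0, 591.5, 238.6], [0.0, 0.0, 1.0]] [1.637 0.012 1.068]
top [[446.2, 0.0, 334.0], [0.0, 446.2, 240.1], [0.0, 0.0, 1.0]] [0.418 0.025 1.097]
```

View pics/scene0.png

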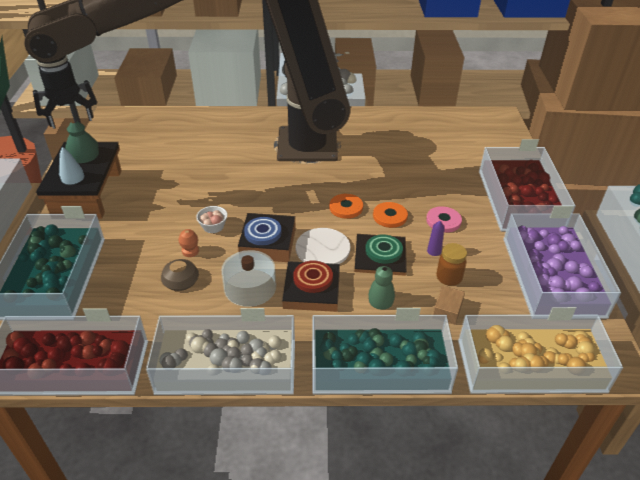

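View pics/top0.png

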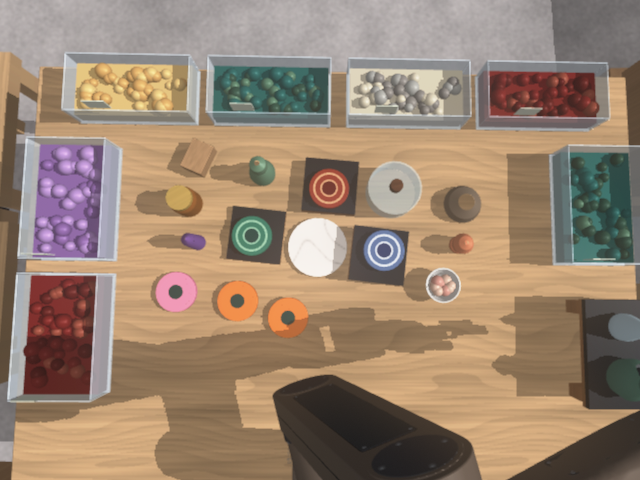

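Run:
```python
from h import *
a=cv2.imread('pics/top0.png');save(cv2.cvtColor(cv2.resize(a[130:310,160:480],None,fx=2.5,fy=2.5,interpolation=cv2.INTER_CUBIC),cv2.COLOR_BGR2RGB),'topcrop.png')
a=cv2.imread('pics/scene0.png');save(cv2.cvtColor(cv2.resize(a[190:330,170:480],None,fx=2.5,fy=2.5,interpolation=cv2.INTER_CUBIC),cv2.COLOR_BGR2RGB),'scenecrop.png')
K,T=cam('top');print(T.round(3).tolist(), ctrl.tip_extent)
```

```text
[[0.009, -1.0, 0.022, -0.002], [-0.996, -0.011, -0.088, 0.514], [0.088, -0.021, -0.996, 1.056], [0.0, 0.0, 0.0, 1.0]] 0.014
```

View pics/topcrop.png

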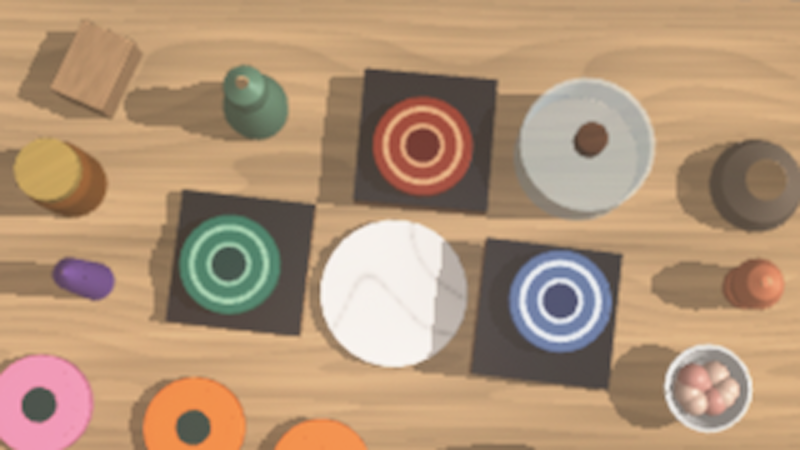

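View pics/scenecrop.png

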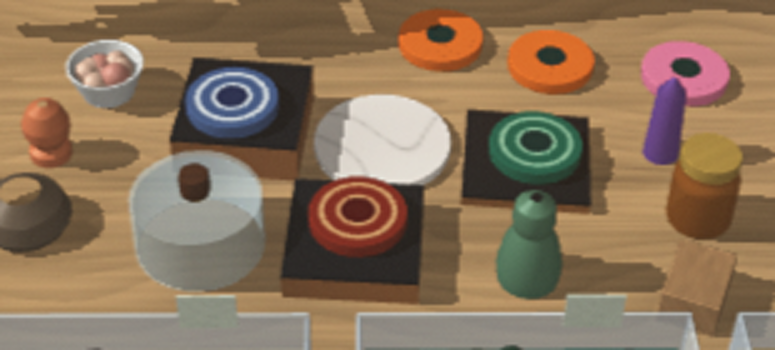

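Top view: green disc (252,236) on the left (low) step, red (329,188) on the far (middle) step, blue (384,250) on the right (high) step. The plate is at (317,248) and the cover at (395,188), far right. Look-alikes to avoid are pink (176,292) and orange (238,300) and (288,317); the bins of green stones and the figurine are not discs. Next I'll measure.

```bash
cat > meas.py <<'E'
from h import *
from scipy.optimize import least_squares
def circ(P):
    f=lambda v:np.hypot(P[:,0]-v[0],P[:,1]-v[1])-v[2]
    r=least_squares(f,[*P.mean(0),.05],loss='soft_l1',f_scale=.001);return r.x,np.abs(r.fun).mean()
HUE={'red':lambda h,s,v:((h<9)|(h>172))&(s>110)&(v>60),'green':lambda h,s,v:(h>60)&(h<95)&(s>60),'blue':lambda h,s,v:(h>100)&(h<130)&(s>50),
 'plate':lambda h,s,v:(s<28)&(v>120)}
def disc(img,name,key,zt,box,clip=None):
    K,T=cam(name);hsv=cv2.cvtColor(img,cv2.COLOR_RGB2HSV).astype(int);m=HUE[key](*[hsv[...,i] for i in range(3)]).astype(np.uint8)
    mm=np.zeros_like(m);x0,y0,x1,y1=box;mm[y0:y1,x0:x1]=m[y0:y1,x0:x1]
    mm=cv2.morphologyEx(mm,cv2.MORPH_CLOSE,np.ones((5,5)))
    c=max(cv2.findContours(mm,cv2.RETR_EXTERNAL,cv2.CHAIN_APPROX_NONE)[0],key=cv2.contourArea)
    h=cv2.convexHull(c)[:,0]; 
    c=c[:,0].astype(float)
    P=np.array([ray(K,T,q,zt)[:2] for q in c]);x,e=circ(P);return x,e
E
python3 - <<'E'
from meas import *
i=cv2.cvtColor(cv2.imread('pics/top0.png'),cv2.COLOR_BGR2RGB);j=cv2.cvtColor(cv2.imread('pics/scene0.png'),cv2.COLOR_BGR2RGB)
for k,z,bt,bs in(('green',.031,(225,205,285,265),(360,228,410,268)),('red',.047,(300,155,358,215),(285,255,340,300)),('blue',.063,(350,220,410,275),(240,210,290,250)),('plate',.012,(285,215,350,280),(290,225,355,268))):
    for n,im,b in(('top',i,bt),('scene',j,bs)):
        x,e=disc(im,n,k,z,b);print(k,n,x.round(4),e.round(5))
K,T=cam('top')
# step corners (crop px/2.5 + offset)
for nm,z,cs in(('low',.015,[(183,190),(315,205),(300,335),(167,320)]),('mid',.031,[(364,69),(497,80),(486,214),(354,202)]),('high',.047,[(487,238),(621,255),(608,388),(472,373)])):
    P=np.array([ray(K,T,(u/2.5+160,v/2.5+130),z)[:2] for u,v in cs]);print(nm,P.mean(0).round(4),P.round(3).tolist())
print('knob',ray(K,T,(591/2.5+160,139/2.5+130),.096),'covertop',ray(K,T,(587/2.5+160,143/2.5+130),.066))
Ks,Ts=cam('scene');print('knob s',ray(Ks,Ts,(194/2.5+170,172/2.5+190),.096))
print('tower tip t',ray(K,T,(64/2.5+160,272/2.5+130),.105),'s',ray(Ks,Ts,(672/2.5+170,80/2.5+190),.105))
print('tower base s',ray(Ks,Ts,(660/2.5+170,157/2.5+190),.0))
print('bowl',ray(K,T,(708/2.5+160,388/2.5+130),.04),'figure top',ray(K,T,(243/2.5+160,83/2.5+130),.107))
E
```

```text
green top [0.5225 0.2005 0.0466] 0.00057
green scene [0.5327 0.1979 0.0511] 0.00289
red top [0.6364 0.0173 0.0473] 0.00061
red scene [0.6454 0.0154 0.0507] 0.00152
blue top [ 0.4882 -0.1123  0.0469] 0.00052
blue scene [ 0.4971 -0.1131  0.052 ] 0.00187
plate top [0.4979 0.0442 0.0693] 0.00071
plate scene [0.5006 0.0428 0.0693] 0.00307
low [0.525  0.1909] [[0.595, 0.249], [0.582, 0.121], [0.455, 0.133], [0.468, 0.261]]
mid [0.6435 0.0135] [[0.714, 0.074], [0.705, -0.056], [0.573, -0.046], [0.583, 0.082]]
high [ 0.4766 -0.1028] [[0.547, -0.046], [0.533, -0.173], [0.407, -0.16], [0.42, -0.032]]
knob [ 0.63355781 -0.13708286  0.096     ] covertop [ 0.6361338  -0.13816387  0.066     ]
knob s [ 0.63632726 -0.13739069  0.096     ]
tower tip t [0.50568716 0.33362752 0.105     ] s [0.5153047  0.33206777 0.105     ]
tower base s [0.51682843 0.33428578 0.        ]
bowl [ 0.4074814  -0.25657209  0.04      ] figure top [0.67824226 0.17924111 0.107     ]
```

```bash
cat >> h.py <<'E'
def go(p,yaw=None):
    s=st();M=R.from_quat(s['tcp_rot']).as_matrix();d=M.T@(np.asarray(p)-s['eef_pos']);cy=np.degrees(np.arctan2(M[1,2],M[0,2]))
    print('shift now-axes units',(d/.025).round(2),'yaw',cy.round(1))
    if yaw is not None:
        t=-((yaw-cy+90)%180-90);M2=M@R.from_euler('x',t,degrees=True).as_matrix()
        print('turn units',round(t/5,2),'shift after turn',(M2.T@(np.asarray(p)-s['eef_pos'])/.025).round(2))
E
python3 - <<'E'
from h import *
print(np.array(ctrl.get_calibration('wrist')['mount']).round(3).tolist(),ctrl.get_calibration('wrist')['camera_matrix'])
go([.50,.10,.245],-9)
E
```

```text
[[0.0, -0.287, 0.958, -0.128], [0.0, -0.958, -0.287, 0.075], [1.0, 0.0, -0.0, -0.001], [0.0, 0.0, 0.0, 1.0]] [[334.84719535   0.         315.35799471]
 [  0.         334.84719535 236.55447122]
 [  0.           0.           1.        ]]
t 0.1 p [ 0.2731 -0.6167  0.244 ] R [[-0.001, 0.914, 0.405], [0.002, 0.405, -0.914], [-1.0, 0.0, -0.002]] F [ 0.6 -0.2  1. ] op 0.998 q [-1.304  0.287  1.578  0.     1.279 -0.15 ]
shift now-axes units [ 2.000e-02  1.990e+01 -2.254e+01] yaw -66.1
turn units -11.42 shift after turn [2.000e-02 2.973e+01 4.480e+00]
```

Emit:
move_arm(
  commands=[0, 0.8, 0, -0.95, 0, 1, 0, -0.95, 0, 1, 0, -0.95, 0, 1, 0, -0.95, 0, 1, 0, -0.95, 0, 1, 0, -0.95, 0, 1, 0, -0.95, 0, 1, 0, -0.95, 0, 1, 0, -0.95, 0, 1, 0, -0.95, 0, 1, 0, -0.95, 0, 1, 0, -0.95, 0, 1, 0, 0, 0, 1, 0, 0, 0, 1, 0, 0, 0, 1, 0, 0, 0, 1, 0, 0, 0, 1, 0, 0],
  jaw=60,
)

```text
time: 2.35
eef_pos: [0.4777, -0.2489, 0.2454]
tcp_rot: [0.056, 0.705, -0.056, 0.705]
contact_force: [0.3, 0.4, -0.2]
opening: 0.701
```

Run:
```python
from h import *
go([.490,.0,.245],-9)
```

```text
t 2.35 p [ 0.4777 -0.2489  0.2454] R [[0.0, 0.159, 0.987], [-0.0, 0.987, -0.159], [-1.0, -0.0, 0.0]] F [ 0.3  0.4 -0.2] op 0.701 q [-0.669 -0.015  1.912  0.     1.245 -0.51 ]
shift now-axes units [ 0.02  9.91 -1.09] yaw -9.1
turn units -0.02 shift after turn [ 0.02  9.91 -1.07]
```

Emit:
move_arm(
  commands=[0, 1, -0.1, 0, 0, 1, -0.1, 0, 0, 1, -0.1, 0, 0, 1, -0.1, 0, 0, 1, -0.1, 0, 0, 1, -0.1, 0, 0, 1, -0.1, 0, 0, 1, -0.1, 0, 0, 1, -0.1, 0, 0, 1, -0.1, 0, 0, 1, 0, 0, 0, 1, 0, 0, 0, 0, 0, 0, 0, 0, 0, 0],
)

```text
time: 4.1
eef_pos: [0.5001, 0.0496, 0.2453]
tcp_rot: [0.056, 0.705, -0.056, 0.705]
contact_force: [0.2, -0.0, -0.1]
opening: 0.704
```

Run:
```python
from h import *
s=st();save(ctrl.read_camera('wrist'),'w1.png');np.save('w1s.npy',np.r_[s['eef_pos'],s['tcp_rot']])
```

```text
t 4.1 p [0.5001 0.0496 0.2453] R [[-0.0, 0.158, 0.987], [-0.0, 0.987, -0.158], [-1.0, -0.0, 0.0]] F [ 0.2 -0.  -0.1] op 0.704 q [-0.103 -0.1    1.993 -0.     1.249  0.056]
```

View pics/w1.png

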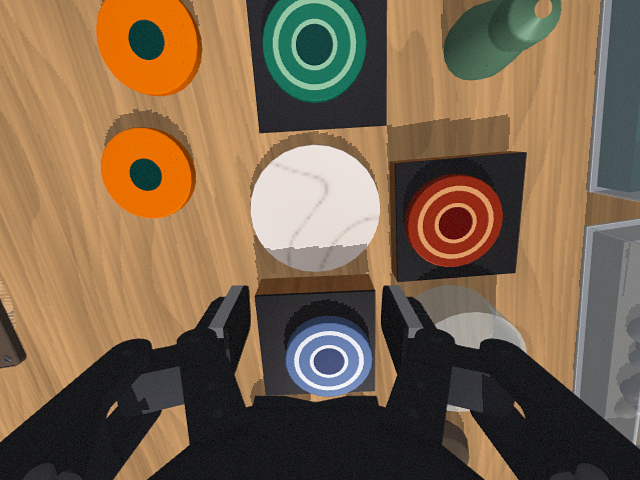

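```bash
cat > wm.py <<'E'
from meas import *
def wfit(img,s,items):
    K,T=cam('wrist',s);hsv=cv2.cvtColor(img,cv2.COLOR_RGB2HSV).astype(int);out={}
    for k,z,b,r in items:
        m=HUE[k](*[hsv[...,i] for i in range(3)]).astype(np.uint8);mm=np.zeros_like(m);x0,y0,x1,y1=b;mm[y0:y1,x0:x1]=m[y0:y1,x0:x1]
        mm=cv2.morphologyEx(mm,cv2.MORPH_CLOSE,np.ones((7,7)));mm=cv2.morphologyEx(mm,cv2.MORPH_OPEN,np.ones((3,3)))
        c=max(cv2.findContours(mm,cv2.RETR_EXTERNAL,cv2.CHAIN_APPROX_NONE)[0],key=cv2.contourArea)[:,0].astype(float)
        P=np.array([ray(K,T,q,z)[:2] for q in c]);x,e=circ(P);print(k,x.round(4),e.round(5),cv2.boundingRect(mm))
E
python3 - <<'E'
from wm import *
v=np.load('w1s.npy');s={'eef_pos':v[:3],'tcp_rot':v[3:]}
i=cv2.cvtColor(cv2.imread('pics/w1.png'),cv2.COLOR_BGR2RGB)
wfit(i,s,[('plate',.012,(240,135,390,280),.072),('green',.031,(255,0,375,110),0),('red',.047,(400,165,515,275),0),('blue',.063,(280,312,380,400),0)])
K,T=cam('wrist',s)
for nm,z,cs in(('green',.0,[(0,0)]),):pass
print('green near edge low step',[ray(K,T,q,.015).round(4)[:2].tolist() for q in((260,132),(386,125))])
print('high step near edge',[ray(K,T,q,.047).round(4)[:2].tolist() for q in((257,295),(375,290))])
print('mid near edge',[ray(K,T,q,.031).round(4)[:2].tolist() for q in((396,163),(399,280))])
for q,z in(((315,44),.031),((455,222),.047),((329,361),.063)):print(ray(K,T,q,z).round(4))
E
```

```text
plate [0.5002 0.0454 0.0704] 0.00027 (251, 145, 129, 126)
green [0.5242 0.2003 0.0467] 0.00183 (262, 0, 105, 103)
red [0.6369 0.0202 0.0483] 0.0007 (405, 174, 98, 93)
blue [ 0.4911 -0.1044  0.0514] 0.00311 (280, 312, 94, 88)
green near edge low step [[0.458, 0.1364], [0.5858, 0.1228]]
high step near edge [[0.4255, -0.0281], [0.5513, -0.0423]]
mid near edge [[0.5889, 0.0852], [0.5808, -0.0425]]
[0.5256 0.2029 0.031 ]
[0.6388 0.0197 0.047 ]
[ 0.4908 -0.1107  0.063 ]
```

Emit:
move_arm(
  commands=[0, 1, 0, 0, 0, 1, 0, 0, 0, 1, 0, 0, 0, 1, 0, 0, 0, 1, 0, 0, 0, 1, 0, 0, 0, 1, 0, 0, 0, 1, 0, 0, 0, 0.55, 0, 0, 1, 0, 0, 0, 1, 0, 0, 0, 1, 0, 0, 0, 1, 0, 0, 0, 1, 0, 0, 0, 1, 0, 0, 0, 1, 0, 0, 0, 0.5, 0, 0, 0, 0, 0, 0, 0],
)

```text
time: 6.4
eef_pos: [0.5338, 0.2601, 0.057]
tcp_rot: [0.056, 0.706, -0.057, 0.704]
contact_force: [0.8, 0.8, 0.4]
opening: 0.704
```

Run:
```python
from h import *
s=st();save(ctrl.read_camera('wrist'),'w2.png');np.save('w2s.npy',np.r_[s['eef_pos'],s['tcp_rot']])
```

```text
t 6.4 p [0.5338 0.2601 0.057 ] R [[-0.002, 0.159, 0.987], [-0.001, 0.987, -0.159], [-1.0, -0.001, -0.002]] F [0.8 0.8 0.4] op 0.704 q [ 0.283  0.334  1.895 -0.     0.915  0.442]
```

View pics/w2.png

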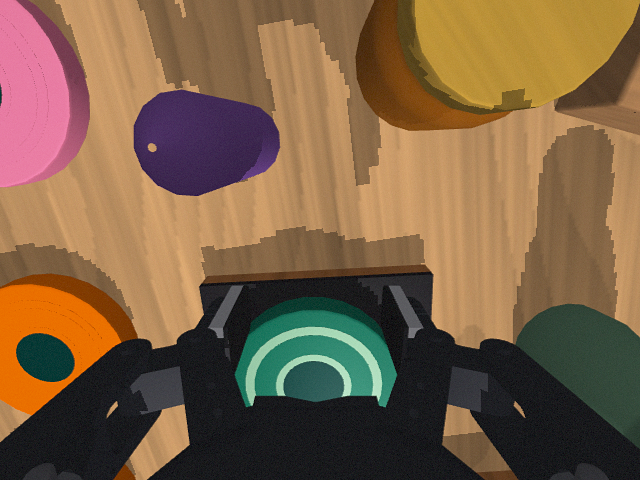

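Emit:
move_arm(
  commands=[0.6, 0, 0, 0, 0.36, 0, 0, 0, 0, 0, 0, 0, 0, -0.4, 0, 0, 0, -0.4, 0, 0, 0, -0.4, 0, 0, 0, -0.4, 0, 0, 0, -0.4, 0, 0, 0, -0.4, 0, 0, 0, -0.4, 0, 0, 0, -0.4, 0, 0, 0, -0.4, 0, 0, 0, -0.4, 0, 0, 0, -0.4, 0, 0, 0, 0, 0, 0],
)

```text
time: 8.32
eef_pos: [0.5163, 0.151, 0.0335]
tcp_rot: [0.056, 0.705, -0.057, 0.704]
contact_force: [-0.1, -0.1, -0.1]
opening: 0.703
```

Run:
```python
from h import *
go([.5075,.0929,.030],-9);save(ctrl.read_camera('wrist'),'w3.png')
```

```text
t 8.325 p [0.5163 0.151  0.0335] R [[-0.001, 0.159, 0.987], [-0.001, 0.987, -0.159], [-1.0, -0.001, -0.001]] F [-0.1 -0.1 -0.1] op 0.703 q [ 9.600e-02  2.680e-01  2.036e+00 -1.000e-03  8.380e-01  2.570e-01]
shift now-axes units [ 0.14 -2.35  0.02] yaw -9.2
turn units -0.03 shift after turn [ 0.14 -2.35  0.01]
```

View pics/w3.png

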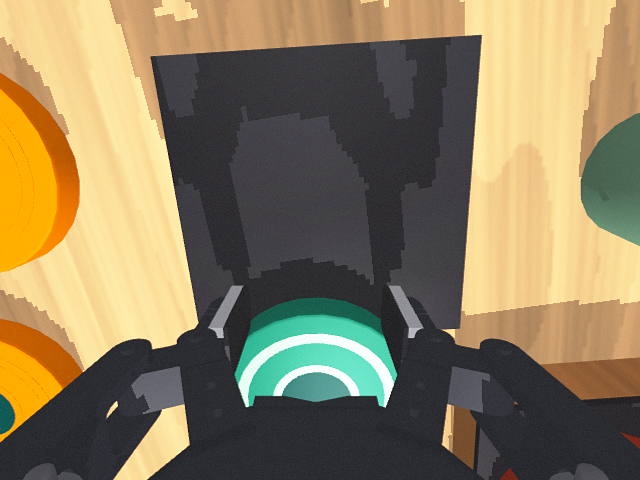

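Emit:
move_arm(
  commands=[0, -0.4, 0, 0, 0, -0.4, 0, 0, 0, -0.4, 0, 0, 0, -0.4, 0, 0, 0.06, -0.3, 0, 0, 0.06, -0.2, 0, 0, 0, -0.15, 0.01, 0, 0, -0.1, 0.01, 0, 0, 0, 0, 0, 0, 0, 0, 0],
)

```text
time: 9.62
eef_pos: [0.5083, 0.094, 0.031]
tcp_rot: [0.056, 0.705, -0.056, 0.705]
contact_force: [0.4, 3.2, 3.4]
opening: 0.705
```

Run:
```python
from h import *
go([.5075,.0929,.030],-9);save(ctrl.read_camera('wrist'),'w4.png');save(ctrl.read_camera('top'),'t4.png')
```

```text
t 9.625 p [0.5083 0.094  0.031 ] R [[0.001, 0.158, 0.987], [-0.0, 0.987, -0.158], [-1.0, -0.0, 0.001]] F [0.4 3.2 3.4] op 0.705 q [-0.014  0.232  2.089 -0.     0.82   0.145]
shift now-axes units [ 0.04 -0.05 -0.03] yaw -9.1
turn units -0.02 shift after turn [ 0.04 -0.05 -0.03]
```

View pics/w4.png

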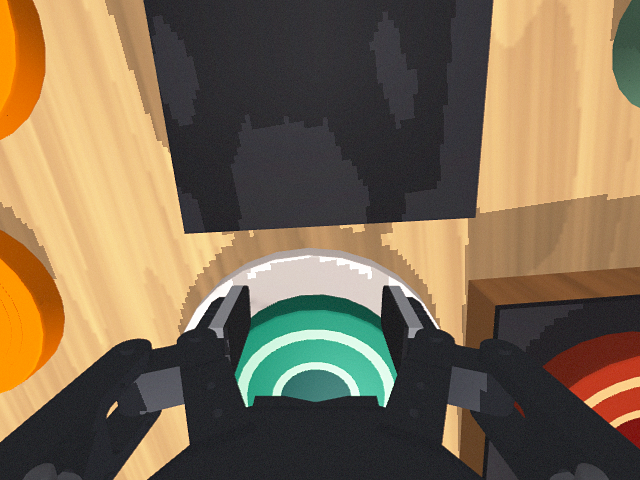

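Emit:
move_arm(
  commands=[0, 0.2, 0, 0, 0, 0.4, 0, 0, -0.5, 0.2, 0, 0, -1, 0, 0, 0, -1, 0, 0, 0, -1, 0, 0, 0, -1, 0, 0, 0, -1, 0, 0, 1, -1, 0, 0, 1, -0.5, 0, 0, 1, 0, 0, 0, 1, 0, 0, 0, 1, 0, 0, 0, 1, 0, 0, 0, 1, 0, 0, 0, 1, 0, 0, 0, 1, 0, 0, 0, 1, 0, 0, 0, 1, 0, 0, 0, 1, 0, 0, 0, 1],
)

```text
time: 12.22
eef_pos: [0.5109, 0.1139, 0.2064]
tcp_rot: [0.427, 0.564, -0.427, 0.564]
contact_force: [0.1, 0.1, -0.8]
opening: 0.702
```

Run:
```python
from h import *
go([.696,.008,.21],-100.7)
save(ctrl.read_camera('top'),'t5.png');s=st();save(ctrl.read_camera('wrist'),'w5.png');np.save('w5s.npy',np.r_[s['eef_pos'],s['tcp_rot']])
```

```text
t 12.225 p [0.5109 0.1139 0.2064] R [[0.0, 0.962, 0.271], [-0.0, 0.271, -0.962], [-1.0, -0.0, 0.0]] F [ 0.1  0.1 -0.8] op 0.702 q [ 0.026 -0.013  1.983 -0.     1.172  1.322]
shift now-axes units [-0.14  5.98  6.09] yaw -74.3
turn units 5.29 shift after turn [-0.14  8.06  2.79]
t 12.275 p [0.5109 0.1139 0.2064] R [[0.0, 0.963, 0.27], [-0.0, 0.27, -0.963], [-1.0, 0.0, 0.0]] F [-1.1 -0.4  0.2] op 0.704 q [ 0.026 -0.013  1.983 -0.     1.171  1.324]
```

View pics/w5.png

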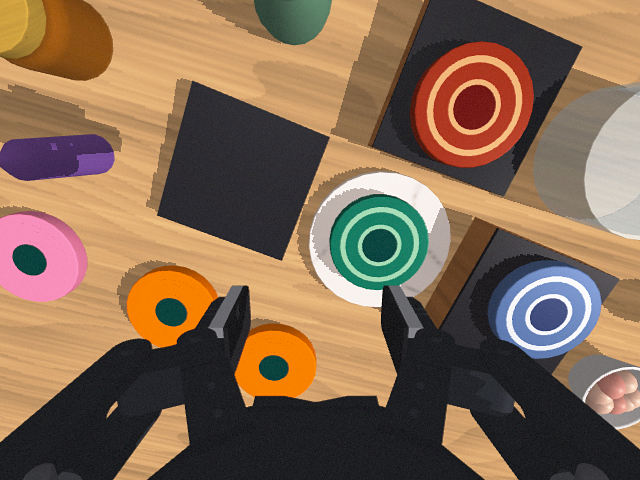

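View pics/t5.png

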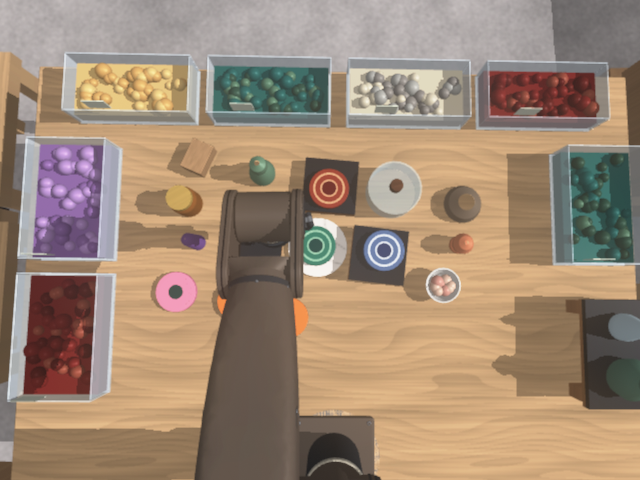

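Wrist view shows green on the plate at (379,243), with red at (475,105) and blue at (548,312). Next I'll check how well it is centred.

Run:
```python
from wm import *
v=np.load('w5s.npy');s={'eef_pos':v[:3],'tcp_rot':v[3:]}
i=cv2.cvtColor(cv2.imread('pics/w5.png'),cv2.COLOR_BGR2RGB)
HUE['green']=lambda h,s,v:(h>60)&(h<95)&(s>60)&(v>85)
K,T=cam('wrist',s);hsv=cv2.cvtColor(i,cv2.COLOR_RGB2HSV)
HUE['plateg']=lambda h,s,v:((s<28)&(v>120))|((h>60)&(h<95)&(s>50))
wfit(i,s,[('green',.028,(325,185,435,295),0),('plateg',.012,(305,168,455,310),0),('red',.047,(405,35,540,172),0),('blue',.063,(480,255,610,365),0)])
for q,z in(((379,244),.028),((475,106),.047),((549,313),.063)):print(ray(K,T,q,z).round(4))
```

```text
green [0.5033 0.0496 0.0468] 0.00062 (331, 197, 98, 93)
plateg [0.5013 0.0458 0.0705] 0.00207 (309, 171, 141, 136)
red [0.6379 0.0204 0.0481] 0.00068 (410, 41, 124, 127)
blue [ 0.4884 -0.1009  0.054 ] 0.00359 (480, 256, 122, 109)
[0.5037 0.0495 0.028 ]
[0.6398 0.0181 0.047 ]
[ 0.4919 -0.1108  0.063 ]
```

Emit:
move_arm(
  commands=[0, 0, 0, 0.88, 0, 0, 0, 0.88, 0, 0, 0, 0.88, 0, 0, 0, 0.88, 0, 0, 0, 0.88, 0, 0, 0, 0.88, 0, 1, 0.35, 0, 0, 1, 0.35, 0, 0, 1, 0.35, 0, 0, 1, 0.35, 0, 0, 1, 0.35, 0, 0, 1, 0.35, 0, 0, 1, 0.35, 0, 0, 1, 0.35, 0, 1, 0, 0, 0, 1, 0, 0, 0, 1, 0, 0, 0, 1, 0, 0, 0, 0.5, 0, 0, 0, 0, 0, 0, 0],
)

```text
time: 14.82
eef_pos: [0.6944, 0.0085, 0.0924]
tcp_rot: [-0.543, -0.453, 0.544, -0.452]
contact_force: [0.7, 0.5, -0.4]
opening: 0.701
```

Run:
```python
from h import *
go([.6945,.008,.0495],-100.9)
s=st();save(ctrl.read_camera('wrist'),'w6.png')
```

```text
t 14.825 p [0.6944 0.0085 0.0924] R [[-0.002, 0.983, -0.182], [0.0, -0.182, -0.983], [-1.0, -0.002, 0.0]] F [ 0.7  0.5 -0.4] op 0.701 q [-0.133  0.477  1.622 -0.     1.045  1.62 ]
shift now-axes units [1.72 0.01 0.02] yaw -100.5
turn units 0.09 shift after turn [1.72 0.01 0.02]
t 14.825 p [0.6944 0.0085 0.0924] R [[-0.002, 0.983, -0.182], [0.0, -0.182, -0.983], [-1.0, -0.002, 0.0]] F [ 0.7  0.5 -0.4] op 0.701 q [-0.133  0.477  1.622 -0.     1.045  1.62 ]
```

View pics/w6.png

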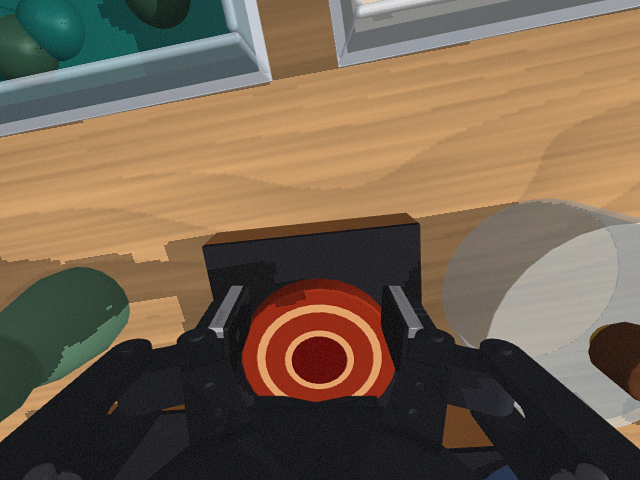

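Emit:
move_arm(
  commands=[1, 0, 0, 0, 0.5, 0, 0, 0, 0.22, 0, 0, 0, 0, 0, 0, 0, 0, -0.4, 0, 0, 0, -0.4, 0, 0, 0, -0.4, 0, 0, 0, -0.4, 0, 0, 0, -0.4, 0, 0, 0, -0.4, 0, 0, 0, -0.4, 0, 0, 0, -0.4, 0, 0, 0, -0.4, 0, 0, 0, -0.4, 0, 0, 0, -0.4, 0, 0, 0, -0.4, 0, 0, 0, -0.4, 0, 0, 0, -0.3, 0, 0, 0, -0.2, 0, 0, 0, 0, 0, 0],
)

```text
time: 17.38
eef_pos: [0.5543, 0.0345, 0.0503]
tcp_rot: [-0.543, -0.452, 0.544, -0.452]
contact_force: [0.7, 0.3, -0.7]
opening: 0.701
```

Run:
```python
from h import *
go([.5447,.0373,.036],-100.5)
s=st();save(ctrl.read_camera('wrist'),'w7.png')
```

```text
t 17.375 p [0.5543 0.0345 0.0503] R [[-0.001, 0.983, -0.182], [0.0, -0.182, -0.983], [-1.0, -0.001, 0.0]] F [ 0.7  0.3 -0.7] op 0.701 q [-0.12   0.272  1.991  0.     0.879  1.634]
shift now-axes units [ 0.57 -0.4  -0.04] yaw -100.5
turn units -0.0 shift after turn [ 0.57 -0.4  -0.04]
t 17.375 p [0.5543 0.0345 0.0503] R [[-0.001, 0.983, -0.182], [0.0, -0.182, -0.983], [-1.0, -0.001, 0.0]] F [ 0.7  0.3 -0.7] op 0.701 q [-0.12   0.272  1.991  0.     0.879  1.634]
```

View pics/w7.png

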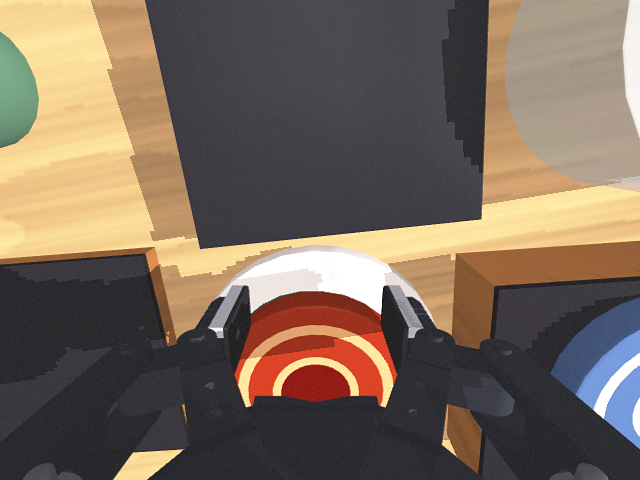

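Emit:
move_arm(
  commands=[0, 0.12, 0, 0, 0.4, 0, 0, 0, 0.32, 0, 0, 0, 0, 0, 0, 0, 0, -0.2, 0, 0, 0, -0.2, -0.02, 0, 0, -0.12, -0.02, 0, 0, 0, 0, 0, 0, 0, 0, 0],
)

```text
time: 18.55
eef_pos: [0.5454, 0.0373, 0.0326]
tcp_rot: [0.544, 0.452, -0.544, 0.452]
contact_force: [1.8, 0.8, 1.1]
opening: 0.703
```

Run:
```python
from h import *
go([.5447,.0373,.032],-100.5)
```

```text
t 18.55 p [0.5454 0.0373 0.0326] R [[0.0, 0.983, -0.183], [0.0, -0.183, -0.983], [-1.0, 0.0, -0.0]] F [1.8 0.8 1.1] op 0.703 q [-0.118  0.285  2.016  0.     0.84   1.637]
shift now-axes units [ 0.02 -0.03  0.  ] yaw -100.5
turn units -0.01 shift after turn [ 0.02 -0.03  0.  ]
```

Emit:
move_arm(
  commands=[0, 0.15, 0, 0, 0, 0.25, 0, 0, -0.7, 0, 0, 0, -1, 0, 0, 0, -1, 0, 0, 0, -1, 0, 0, 0, -1, 0, 0, -1, -1, 0, 0, -1, -1, 0, 0, -1, 0, 0, 0, -1, 0, 0, 0, -1, 0, 0, 0, -1, 0, 0, 0, -1, 0, 0, 0, -1, 0, 0, 0, -1, 0, 0, 0, 0],
)

```text
time: 20.55
eef_pos: [0.5551, 0.0354, 0.2009]
tcp_rot: [0.33, 0.625, -0.33, 0.626]
contact_force: [0.4, 0.3, -0.9]
opening: 0.701
```

Run:
```python
from h import *
s=st();save(ctrl.read_camera('wrist'),'w8.png');np.save('w8s.npy',np.r_[s['eef_pos'],s['tcp_rot']])
```

```text
t 20.55 p [0.5551 0.0354 0.2009] R [[0.001, 0.825, 0.565], [-0.0, 0.565, -0.825], [-1.0, 0.001, 0.001]] F [ 0.4  0.3 -0.9] op 0.701 q [-0.119  0.067  1.912 -0.     1.162  0.851]
```

View pics/w8.png

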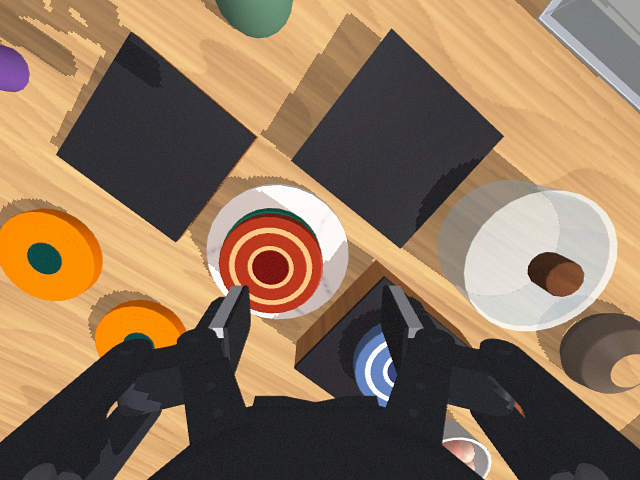

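Run:
```python
from wm import *
v=np.load('w8s.npy');s={'eef_pos':v[:3],'tcp_rot':v[3:]}
i=cv2.cvtColor(cv2.imread('pics/w8.png'),cv2.COLOR_BGR2RGB)
K,T=cam('wrist',s)
wfit(i,s,[('red',.044,(215,210,327,316),0)])
hsv=cv2.cvtColor(i,cv2.COLOR_RGB2HSV).astype(int)
m=((hsv[...,1]<32)&(hsv[...,2]>120)).astype(np.uint8);mm=np.zeros_like(m);mm[180:325,200:355]=m[180:325,200:355]
c=np.vstack([k for k in cv2.findContours(mm,cv2.RETR_EXTERNAL,cv2.CHAIN_APPROX_NONE)[0] if cv2.contourArea(k)>50])
h=cv2.convexHull(c)[:,0].astype(float)
# plate outer boundary: keep hull points above fingers
h=h[(h[:,1]<290)]
P=np.array([ray(K,T,q,.012)[:2] for q in h]);print('plate',circ(P))
g=((hsv[...,0]>65)&(hsv[...,0]<95)&(hsv[...,1]>80)).astype(np.uint8);gg=np.zeros_like(g);gg[200:320,215:330]=g[200:320,215:330]
ys,xs=np.nonzero(gg);print('green vis',xs.min(),xs.max(),ys.min(),ys.max(),len(xs))
# green outer: topmost pixel per column
Q=[(x,ys[xs==x].min()) for x in np.unique(xs)]
Q=np.array([ray(K,T,q,.028)[:2] for q in Q]);
f=lambda c:np.hypot(Q[:,0]-c[0],Q[:,1]-c[1])-.048
r=least_squares(f,[.5,.045],loss='soft_l1',f_scale=.001);print('green',r.x,np.abs(r.fun).mean())
for q,z in(((270,267),.044),((556,274),.096)):print(ray(K,T,q,z).round(4))
```

```text
red [0.5019 0.048  0.0473] 0.00179 (219, 213, 104, 100)
plate (array([0.50184847, 0.04525473, 0.07070697]), np.float64(0.00019892299204738058))
green vis 225 315 208 238 338
green [0.50148555 0.04931742] 0.0004315927372961245
[0.4993 0.0478 0.044 ]
[ 0.6376 -0.1271  0.096 ]
```

Emit:
move_arm(
  commands=[0, 0, 0, -0.94, 0, 0, 0, -0.94, 0, 0, 0, -0.94, 0, 0, 0, -0.94, 0, 0, 0, -0.94, 0, 0, 0, -0.94, 0, 0, 0, -0.94, 0, 0, 0, -0.94, 0, 0, 0, -0.94, 0, 0, 0, -0.94, 0, 0, 0, -0.94, 0, -0.93, -0.24, 0, 0, -0.93, -0.24, 0, 0, -0.93, -0.24, 0, 0, -0.93, -0.24, 0, 0, -0.93, -0.24, 0, 0, -0.93, -0.24, 0, 0, -0.93, -0.24, 0, 0, -0.93, -0.24, 0, 0, -0.93, -0.24, 0],
)

```text
time: 23.1
eef_pos: [0.487, -0.1706, 0.2003]
tcp_rot: [0.024, 0.707, -0.024, 0.707]
contact_force: [-1.0, -0.2, 0.5]
opening: 0.707
```

Emit:
move_arm(
  commands=[1, 0, 0, 0, 1, 0, 0, 0, 1, 0, 0, 0, 0.7, 0, 0, 0, 0, 0, 0, 0],
)

```text
time: 23.72
eef_pos: [0.4864, -0.1693, 0.1061]
tcp_rot: [0.024, 0.708, -0.023, 0.706]
contact_force: [-0.1, -0.1, 0.3]
opening: 0.702
```

Run:
```python
from h import *
go([.4859,-.1689,.066],-4)
s=st();save(ctrl.read_camera('wrist'),'w9.png');np.save('w9s.npy',np.r_[s['eef_pos'],s['tcp_rot']])
```

```text
t 23.725 p [ 0.4864 -0.1693  0.1061] R [[-0.003, 0.067, 0.998], [0.002, 0.998, -0.067], [-1.0, 0.001, -0.003]] F [-0.1 -0.1  0.3] op 0.702 q [-0.532  0.101  2.069 -0.     0.975 -0.465]
shift now-axes units [ 1.6   0.01 -0.02] yaw -3.8
turn units 0.03 shift after turn [ 1.6   0.01 -0.02]
t 23.725 p [ 0.4864 -0.1693  0.1061] R [[-0.003, 0.067, 0.998], [0.002, 0.998, -0.067], [-1.0, 0.001, -0.003]] F [-0.1 -0.1  0.3] op 0.702 q [-0.532  0.101  2.069 -0.     0.975 -0.465]
```

View pics/w9.png

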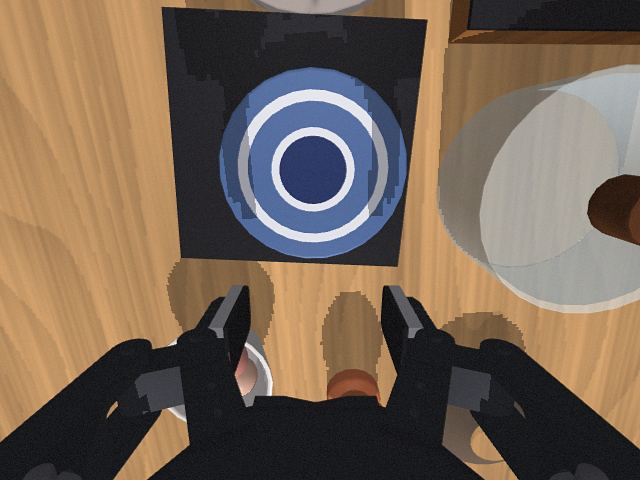

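Run:
```python
from wm import *
v=np.load('w9s.npy');s={'eef_pos':v[:3],'tcp_rot':v[3:]}
i=cv2.cvtColor(cv2.imread('pics/w9.png'),cv2.COLOR_BGR2RGB)
K,T=cam('wrist',s);print(ray(K,T,(313.5,169),.063))
wfit(i,s,[('blue',.063,(212,60,412,265),0)])
b=np.array([.7,0,0])
```

```text
[ 0.49076009 -0.1103503   0.063     ]
blue [ 0.4903 -0.1109  0.0482] 0.00118 (212, 61, 199, 203)
```

Emit:
move_arm(
  commands=[0.8, 0, 0, 0, 0.5, 0, 0, 0, 0.3, 0, 0, 0, 0, 0, 0, 0, 0, 0.4, 0, 0, 0, 0.4, 0, 0, 0, 0.4, 0, 0, 0, 0.4, 0, 0, 0, 0.4, 0, 0, 0, 0.4, 0, 0, 0, 0.4, 0, 0, 0, 0.4, 0, 0, 0, 0.4, 0, 0, 0, 0.4, 0, 0, 0, 0.4, 0, 0, 0, 0.4, 0, 0, 0, 0.4, 0, 0, 0, 0.4, 0, 0, 0, 0.4, 0, 0, 0, 0, 0, 0],
)

```text
time: 26.28
eef_pos: [0.4972, -0.0191, 0.0673]
tcp_rot: [0.024, 0.707, -0.023, 0.707]
contact_force: [0.3, 0.3, -0.0]
opening: 0.701
```

Run:
```python
from h import *
go([.498,-.0004,.062],-4)
s=st();save(ctrl.read_camera('wrist'),'w10.png')
```

```text
t 26.275 p [ 0.4972 -0.0191  0.0673] R [[-0.0, 0.066, 0.998], [0.001, 0.998, -0.066], [-1.0, 0.001, -0.0]] F [ 0.3  0.3 -0. ] op 0.701 q [-2.430e-01  1.270e-01  2.126e+00  1.000e-03  8.890e-01 -1.780e-01]
shift now-axes units [ 0.21  0.75 -0.02] yaw -3.8
turn units 0.04 shift after turn [ 0.21  0.75 -0.02]
t 26.275 p [ 0.4972 -0.0191  0.0673] R [[-0.0, 0.066, 0.998], [0.001, 0.998, -0.066], [-1.0, 0.001, -0.0]] F [ 0.3  0.3 -0. ] op 0.701 q [-2.430e-01  1.270e-01  2.126e+00  1.000e-03  8.890e-01 -1.780e-01]
```

View pics/w10.png

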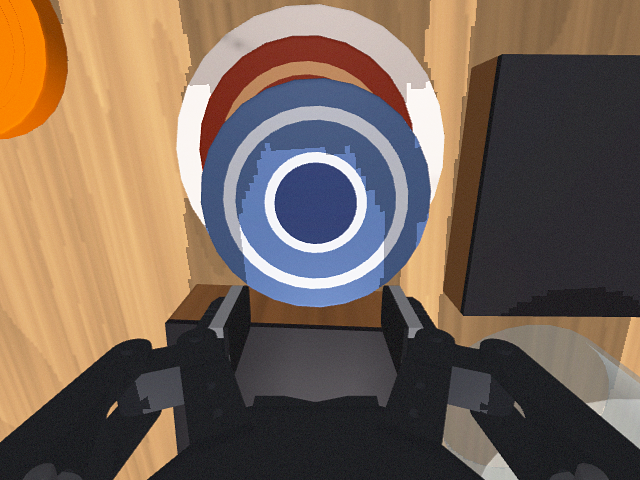

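Emit:
move_arm(
  commands=[0, 0.3, 0, 0, 0.1, 0.25, 0, 0, 0, 0.15, 0, 0, 0, 0, 0, 0],
)

```text
time: 26.82
eef_pos: [0.5001, -0.0035, 0.0665]
tcp_rot: [0.022, 0.706, -0.024, 0.708]
contact_force: [-0.5, -4.4, 6.8]
opening: 0.705
```

Run:
```python
from wm import *
go([.498,-.0004,.062],-4)
s=st();i=ctrl.read_camera('wrist');save(i,'w11.png');np.save('w11s.npy',np.r_[s['eef_pos'],s['tcp_rot']])
wfit(i,s,[('blue',.060,(190,60,440,305),0)])
```

```text
t 26.825 p [ 0.5001 -0.0035  0.0665] R [[0.003, 0.066, 0.998], [-0.002, 0.998, -0.066], [-1.0, -0.002, 0.003]] F [-0.5 -4.4  6.8] op 0.705 q [-2.090e-01  1.320e-01  2.123e+00 -2.000e-03  8.830e-01 -1.420e-01]
shift now-axes units [ 0.18  0.12 -0.09] yaw -3.8
turn units 0.05 shift after turn [ 0.18  0.12 -0.09]
t 26.825 p [ 0.5001 -0.0035  0.0665] R [[0.003, 0.066, 0.998], [-0.002, 0.998, -0.066], [-1.0, -0.002, 0.003]] F [-0.5 -4.4  6.8] op 0.705 q [-2.090e-01  1.320e-01  2.123e+00 -2.000e-03  8.830e-01 -1.420e-01]
blue [0.5042 0.0435 0.0468] 0.0008 (200, 82, 230, 223)
```

View pics/w11.png

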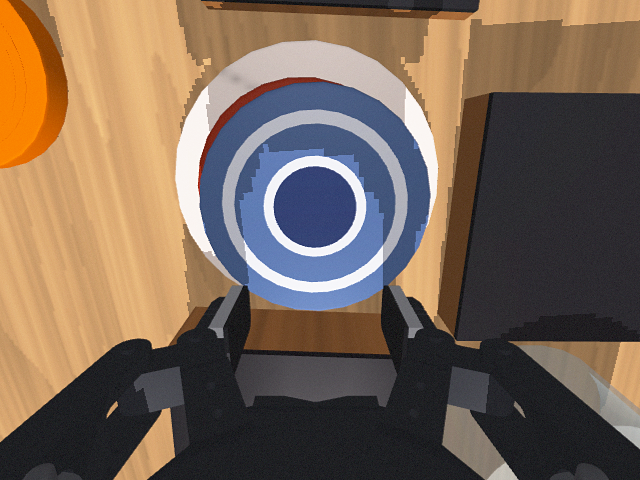

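Emit:
move_arm(
  commands=[0, -0.2, 0, 0, 0, -0.4, 0, 0, -0.5, 0, 0, 0, -1, 0, 0, 0, -1, 0, 0, 0, -1, 0, 0, 0, -1, 0, 0, 0, 0, 0, 0, 0],
)

```text
time: 27.88
eef_pos: [0.4989, -0.0179, 0.1801]
tcp_rot: [0.023, 0.705, -0.024, 0.709]
contact_force: [0.7, 0.8, -0.1]
opening: 0.703
```

Run:
```python
from wm import *
s=st();i=ctrl.read_camera('wrist');save(i,'w12.png');np.save('w12s.npy',np.r_[s['eef_pos'],s['tcp_rot']]);j=ctrl.read_camera('scene');save(cv2.resize(j[180:330,170:420],None,fx=3,fy=3,interpolation=cv2.INTER_CUBIC),'s12.png')
```

```text
t 27.875 p [ 0.4989 -0.0179  0.1801] R [[0.006, 0.067, 0.998], [-0.001, 0.998, -0.067], [-1.0, -0.001, 0.006]] F [ 0.7  0.8 -0.1] op 0.703 q [-0.24  -0.043  2.064  0.     1.115 -0.173]
```

View pics/w12.png

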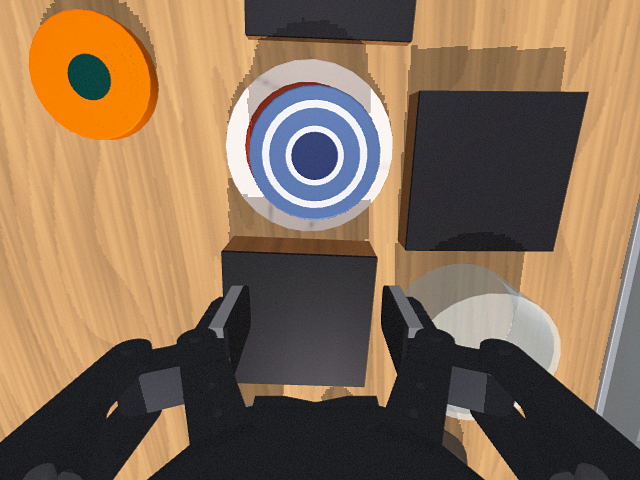

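View pics/s12.png

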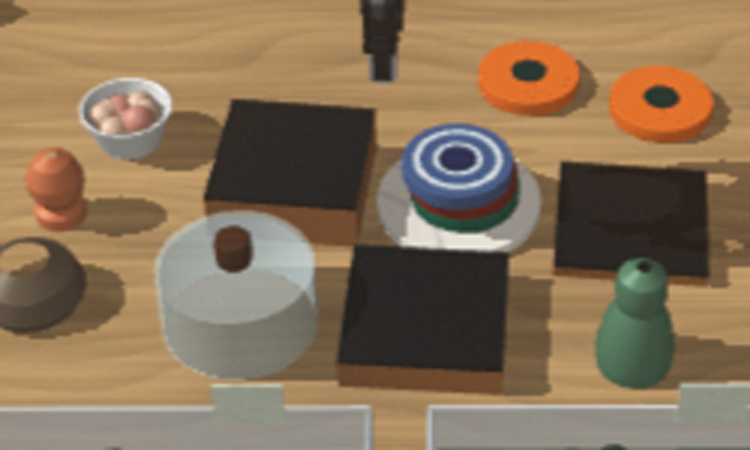

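Run:
```python
from wm import *
v=np.load('w12s.npy');s={'eef_pos':v[:3],'tcp_rot':v[3:]}
i=cv2.cvtColor(cv2.imread('pics/w12.png'),cv2.COLOR_BGR2RGB)
K,T=cam('wrist',s)
wfit(i,s,[('blue',.060,(244,82,384,222),0)])
hsv=cv2.cvtColor(i,cv2.COLOR_RGB2HSV).astype(int)
m=((hsv[...,1]<38)&(hsv[...,2]>95)).astype(np.uint8);mm=np.zeros_like(m);mm[55:235,222:398]=m[55:235,222:398]
c=np.vstack([k for k in cv2.findContours(mm,cv2.RETR_EXTERNAL,cv2.CHAIN_APPROX_NONE)[0] if cv2.contourArea(k)>50])
h=cv2.convexHull(c)[:,0].astype(float)
P=np.array([ray(K,T,q,.012)[:2] for q in h]);print('plate',circ(P))
m=HUE['red'](*[hsv[...,k] for k in range(3)]);g=np.zeros_like(m);g[75:200,235:330]=m[75:200,235:330]
ys,xs=np.nonzero(g);ctr=ray(K,T,(314,155),.044)[:2]
P=np.array([ray(K,T,q,.044)[:2] for q in zip(xs,ys)]);
a=np.round(np.arctan2(*(P-ctr).T)*20);Q=np.array([P[a==k][np.hypot(*(P[a==k]-ctr).T).argmax()] for k in np.unique(a)])
f=lambda c:np.hypot(Q[:,0]-c[0],Q[:,1]-c[1])-.0475
r=least_squares(f,[.5,.045],loss='soft_l1',f_scale=.001);print('red',r.x,np.abs(r.fun).mean(),len(Q))
# side-less check: scene silhouettes
j=ctrl.read_camera('scene');K,T=cam('scene');hs=cv2.cvtColor(j,cv2.COLOR_RGB2HSV).astype(int)
for k,z in(('blue',.060),('red',.036),('green',.02)):
    m=HUE[k](*[hs[...,t] for t in range(3)]);b=np.zeros_like(m);b[218:260,298:348]=m[218:260,298:348]
    ys,xs=np.nonzero(b);print(k,xs.min(),xs.max(),ys.min(),ys.max(),[ray(K,T,(c,244),z)[1].round(4) for c in (xs.min(),xs.max())])
```

```text
blue [0.5042 0.0433 0.0469] 0.00018 (249, 85, 131, 135)
plate (array([0.50009268, 0.04491222, 0.07105035]), np.float64(0.00012497813069789392))
red [0.49953458 0.04732382] 0.00015785553582732407 43
blue 304 340 221 249 [np.float64(-0.0056), np.float64(0.0848)]
red 309 341 237 252 [np.float64(0.0068), np.float64(0.0891)]
green 307 341 246 256 [np.float64(0.0015), np.float64(0.0903)]
```

Emit:
move_arm(
  commands=[0, -0.73, 0.96, 0, 0, -0.73, 0.96, 0, 0, -0.73, 0.96, 0, 0, -0.73, 0.96, 0, 0, -0.73, 0.96, 0, 0, -0.73, 0.96, 0, 0, 0, 0, 0, 0, 0, 0, 0],
)

```text
time: 29.02
eef_pos: [0.6327, -0.1358, 0.1756]
tcp_rot: [0.024, 0.708, -0.023, 0.706]
contact_force: [0.8, -0.7, -0.6]
opening: 0.702
```

Run:
```python
from wm import *
s=st();i=ctrl.read_camera('wrist');save(i,'w13.png');np.save('w13s.npy',np.r_[s['eef_pos'],s['tcp_rot']])
```

```text
t 29.025 p [ 0.6327 -0.1358  0.1756] R [[-0.003, 0.067, 0.998], [0.001, 0.998, -0.067], [-1.0, 0.001, -0.003]] F [ 0.8 -0.7 -0.6] op 0.702 q [-0.368  0.289  1.705  0.     1.151 -0.302]
```

View pics/w13.png

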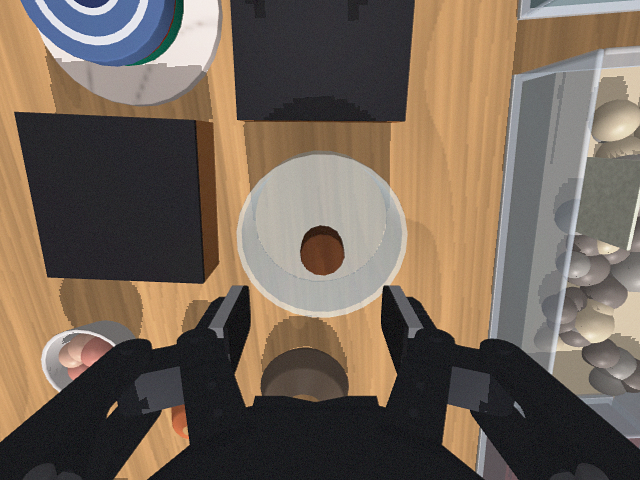

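Run:
```python
from wm import *
v=np.load('w13s.npy');s={'eef_pos':v[:3],'tcp_rot':v[3:]}
i=cv2.cvtColor(cv2.imread('pics/w13.png'),cv2.COLOR_BGR2RGB);K,T=cam('wrist',s)
hsv=cv2.cvtColor(i,cv2.COLOR_RGB2HSV).astype(int)
m=((hsv[...,2]<150)&(hsv[...,1]>120)).astype(np.uint8);b=np.zeros_like(m);b[215:285,290:355]=m[215:285,290:355]
c=max(cv2.findContours(b,cv2.RETR_EXTERNAL,cv2.CHAIN_APPROX_NONE)[0],key=cv2.contourArea)[:,0];print(cv2.boundingRect(c))
lo=c[c[:,1]>246].astype(float);P=np.array([ray(K,T,q,.096)[:2] for q in lo]);print('knob',circ(P))
for q,z in(((322,253),.096),((321.5,234.5),.066)):print(ray(K,T,q,z))
M=R.from_quat(s['tcp_rot']).as_matrix();print(M.T@(ray(K,T,(322,253),.096)-s['eef_pos'])/.025)
```

```text
(301, 226, 43, 49)
knob (array([ 0.63814442, -0.13582303,  0.01390738]), np.float64(0.00017871081272869934))
[ 0.63831246 -0.13475686  0.096     ]
[ 0.63866166 -0.13084486  0.066     ]
[3.18527167 0.0517644  0.23242242]
```

Emit:
move_arm(
  commands=[0, 0, 0.19, 0, 1, 0, 0, 0, 1, 0, 0, 0, 1, 0, 0, 0, 0.4, 0, 0, 0, 0.22, 0, 0, 0, 0, 0, 0, 0],
)

```text
time: 29.95
eef_pos: [0.6389, -0.1368, 0.0874]
tcp_rot: [0.023, 0.706, -0.024, 0.707]
contact_force: [-0.6, -1.1, 0.2]
opening: 0.702
```

Emit:
move_arm(
  commands=[0, 0, 0, 0, 0, 0, 0, 0, 0, 0, 0, 0, 0, 0, 0, 0, 0, 0, 0, 0, 0, 0, 0, 0],
  jaw=22,
  force=40,
)

```text
time: 30.7
eef_pos: [0.6393, -0.1371, 0.0881]
tcp_rot: [0.023, 0.706, -0.024, 0.707]
contact_force: [-0.0, 0.4, 5.5]
opening: 0.334
```

Run:
```python
from wm import *
s=st();i=ctrl.read_camera('wrist');save(i,'w14.png');np.save('w14s.npy',np.r_[s['eef_pos'],s['tcp_rot']])
```

```text
t 30.7 p [ 0.6393 -0.1371  0.0881] R [[0.002, 0.067, 0.998], [-0.001, 0.998, -0.067], [-1.0, -0.001, 0.002]] F [-0.   0.4  5.5] op 0.334 q [-0.366  0.402  1.735 -0.     1.003 -0.299]
```

View pics/w14.png

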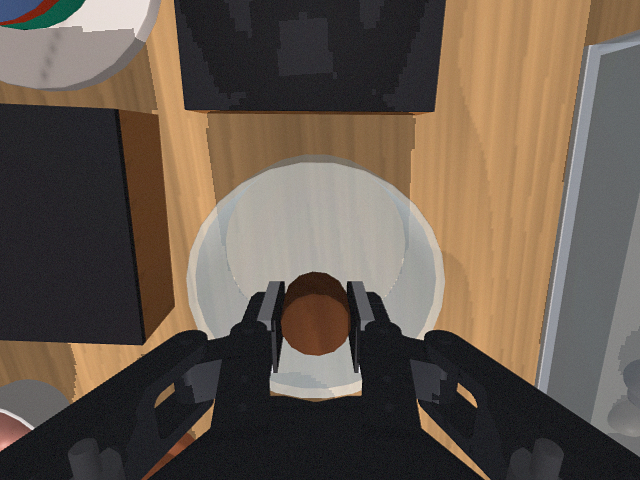

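Emit:
move_arm(
  commands=[-0.3, 0, 0, 0, -0.6, 0, 0, 0, -0.8, 0, 0, 0, -0.8, 0, 0, 0, -0.8, 0, 0, 0, -0.4, 0, 0, 0, 0, 0, 0, 0],
  force=60,
)

```text
time: 31.62
eef_pos: [0.6391, -0.137, 0.1808]
tcp_rot: [0.023, 0.706, -0.024, 0.708]
contact_force: [-0.3, 0.5, -2.2]
opening: 0.331
```

Run:
```python
from wm import *
go([.5005,.043,.178],-4);j=ctrl.read_camera('scene');save(cv2.resize(j[150:330,170:420],None,fx=3,fy=3,interpolation=cv2.INTER_CUBIC),'s15.png')
```

```text
t 31.625 p [ 0.6391 -0.137   0.1808] R [[0.002, 0.067, 0.998], [-0.001, 0.998, -0.067], [-1.0, -0.001, 0.002]] F [-0.3  0.5 -2.2] op 0.331 q [-0.366  0.295  1.688  0.     1.157 -0.3  ]
shift now-axes units [ 0.09  6.82 -6.01] yaw -3.8
turn units 0.04 shift after turn [ 0.09  6.8  -6.03]
```

View pics/s15.png

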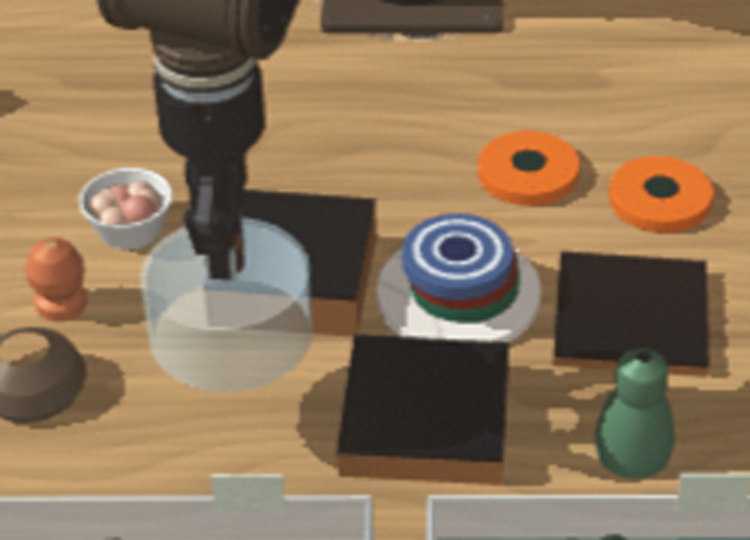

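Cover is lifted and level (weight 2.2 N). Next I'll carry it over the stack.

Emit:
move_arm(
  commands=[0, 0.3, -0.26, 0, 0, 0.5, -0.44, 0, 0, 0.5, -0.44, 0, 0, 0.5, -0.44, 0, 0, 0.5, -0.44, 0, 0, 0.5, -0.44, 0, 0, 0.5, -0.44, 0, 0, 0.5, -0.44, 0, 0, 0.5, -0.44, 0, 0, 0.5, -0.44, 0, 0, 0.5, -0.44, 0, 0, 0.5, -0.44, 0, 0, 0.5, -0.44, 0, 0, 0.3, -0.27, 0, 0, 0.22, -0.2, 0, 0, 0, 0, 0, 0, 0, 0, 0],
)

```text
time: 33.8
eef_pos: [0.5003, 0.0431, 0.1795]
tcp_rot: [0.024, 0.707, -0.024, 0.707]
contact_force: [-1.0, 0.9, -2.3]
opening: 0.328
```

Run:
```python
from wm import *
go([.5005,.043,.178],-4);j=ctrl.read_camera('scene');save(cv2.resize(j[150:330,170:420],None,fx=3,fy=3,interpolation=cv2.INTER_CUBIC),'s16.png')
s=st();i=ctrl.read_camera('wrist');save(i,'w16.png');np.save('w16s.npy',np.r_[s['eef_pos'],s['tcp_rot']])
```

```text
t 33.8 p [0.5003 0.0431 0.1795] R [[0.001, 0.067, 0.998], [-0.0, 0.998, -0.067], [-1.0, -0.0, 0.001]] F [-1.   0.9 -2.3] op 0.328 q [-0.116 -0.032  2.055 -0.     1.119 -0.049]
shift now-axes units [ 0.06 -0.    0.01] yaw -3.8
turn units 0.03 shift after turn [ 0.06 -0.    0.01]
t 33.85 p [0.5003 0.043  0.1794] R [[0.0, 0.067, 0.998], [-0.0, 0.998, -0.067], [-1.0, -0.0, 0.0]] F [-0.1  0.  -1.9] op 0.329 q [-0.117 -0.032  2.055 -0.     1.119 -0.049]
```

View pics/s16.png

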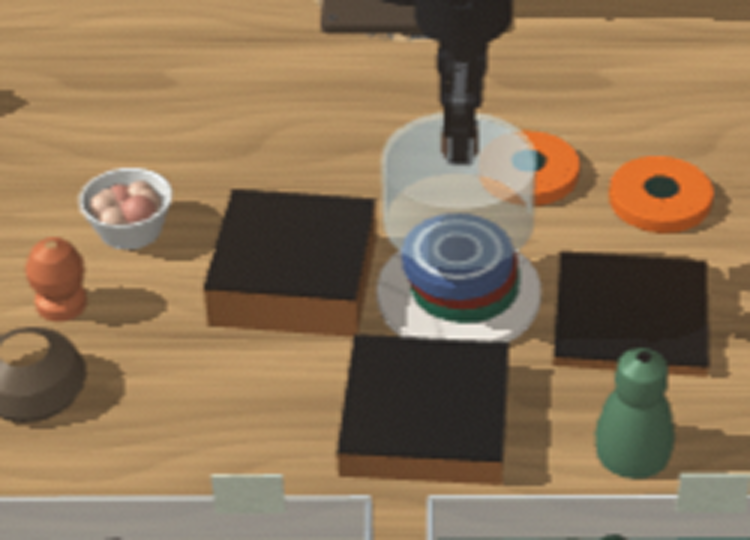

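View pics/w16.png

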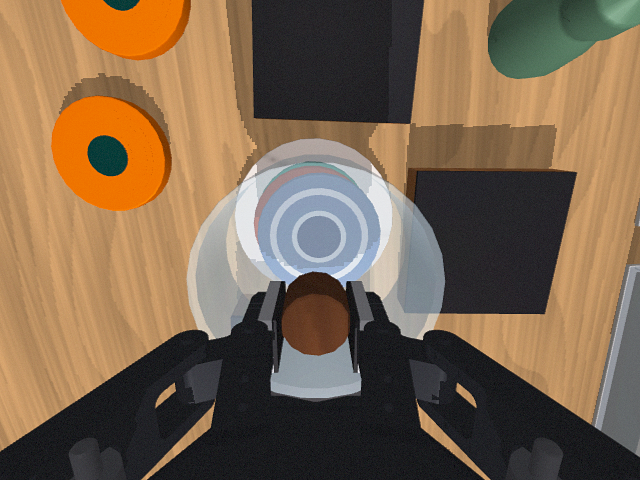

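Emit:
move_arm(
  commands=[0.3, 0, 0, 0, 0.5, 0, 0, 0, 0.6, 0, 0, 0, 0.6, 0, 0, 0, 0.5, 0, 0, 0, 0.3, 0, 0, 0, 0.15, 0, 0, 0, 0, 0, 0, 0],
)

```text
time: 34.9
eef_pos: [0.5001, 0.0433, 0.1056]
tcp_rot: [0.024, 0.707, -0.024, 0.707]
contact_force: [0.5, 0.7, -2.1]
opening: 0.327
```

Run:
```python
from wm import *
go([.5005,.0435,.100],-4);i=ctrl.read_camera('wrist');save(i,'w17.png')
```

```text
t 34.9 p [0.5001 0.0433 0.1056] R [[0.0, 0.067, 0.998], [-0.0, 0.998, -0.067], [-1.0, -0.0, 0.0]] F [ 0.5  0.7 -2.1] op 0.327 q [-0.116  0.071  2.102  0.     0.968 -0.049]
shift now-axes units [0.22 0.01 0.01] yaw -3.8
turn units 0.04 shift after turn [0.22 0.01 0.01]
```

View pics/w17.png

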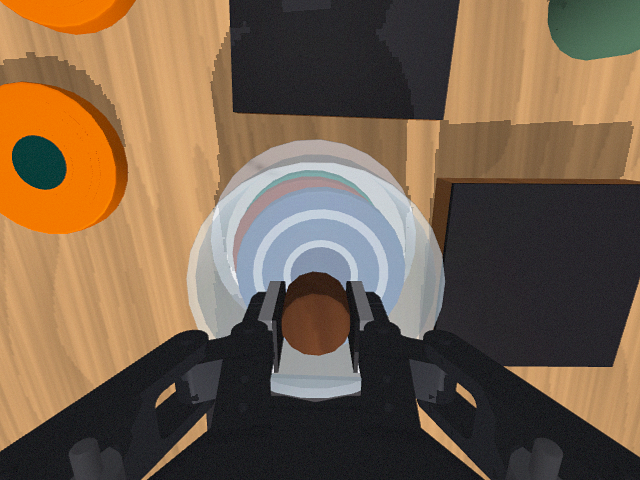

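Emit:
move_arm(
  commands=[0.1, 0, 0, 0, 0.08, 0, 0, 0, 0.04, 0, 0, 0, 0, 0, 0, 0],
)

```text
time: 35.45
eef_pos: [0.5001, 0.0433, 0.1002]
tcp_rot: [0.024, 0.707, -0.024, 0.707]
contact_force: [0.2, -0.8, -1.6]
opening: 0.331
```

Emit:
move_arm(
  commands=[0.04, 0, 0, 0, 0.04, 0, 0, 0, 0, 0, 0, 0],
)

```text
time: 35.83
eef_pos: [0.5001, 0.0433, 0.1002]
tcp_rot: [0.023, 0.707, -0.024, 0.706]
contact_force: [-6.2, 0.5, 10.0]
opening: 0.327
```

Emit:
move_arm(
  commands=[-0.06, 0, 0, 0, 0, 0, 0, 0],
)

```text
time: 36.08
eef_pos: [0.5003, 0.0433, 0.1002]
tcp_rot: [0.024, 0.706, -0.024, 0.707]
contact_force: [-3.1, 0.3, 4.6]
opening: 0.33
```

Emit:
move_arm(
  commands=[0, 0, 0, 0, 0, 0, 0, 0, 0, 0, 0, 0, 0, 0, 0, 0],
  jaw=55,
)

```text
time: 36.58
eef_pos: [0.5, 0.0433, 0.0995]
tcp_rot: [0.024, 0.707, -0.024, 0.707]
contact_force: [-0.6, -0.2, 0.6]
opening: 0.644
```

Emit:
move_arm(
  commands=[-0.4, 0, 0, 0, -0.8, 0, 0, 0, -1, 0, 0, 0, -1, 0, 0, 0, -1, 0, 0, 0, -1, 0, 0, 0, 0, 0, 0, 0],
)

```text
time: 37.45
eef_pos: [0.5015, 0.0431, 0.2327]
tcp_rot: [0.023, 0.705, -0.024, 0.709]
contact_force: [-0.3, -0.3, 0.3]
opening: 0.644
```

Run:
```python
from wm import *
s=st();i=ctrl.read_camera('wrist');save(i,'w18.png');np.save('w18s.npy',np.r_[s['eef_pos'],s['tcp_rot']])
j=ctrl.read_camera('scene');save(cv2.resize(j[180:330,170:420],None,fx=3,fy=3,interpolation=cv2.INTER_CUBIC),'s18.png')
```

```text
t 37.45 p [0.5015 0.0431 0.2327] R [[0.006, 0.067, 0.998], [-0.001, 0.998, -0.067], [-1.0, -0.0, 0.006]] F [-0.3 -0.3  0.3] op 0.644 q [-0.116 -0.09   2.007 -0.     1.219 -0.049]
```

View pics/w18.png

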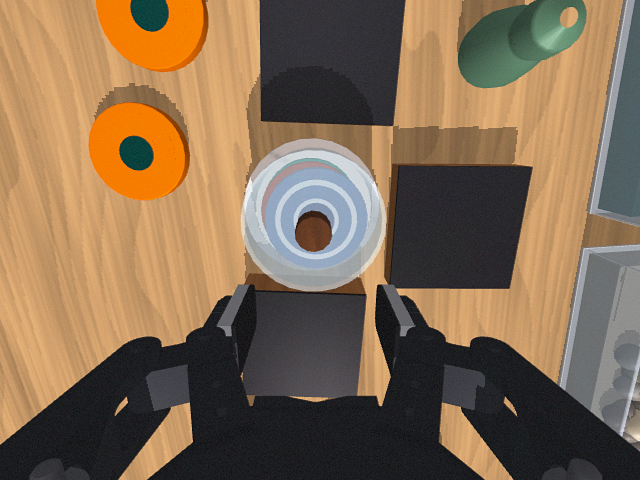

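View pics/s18.png

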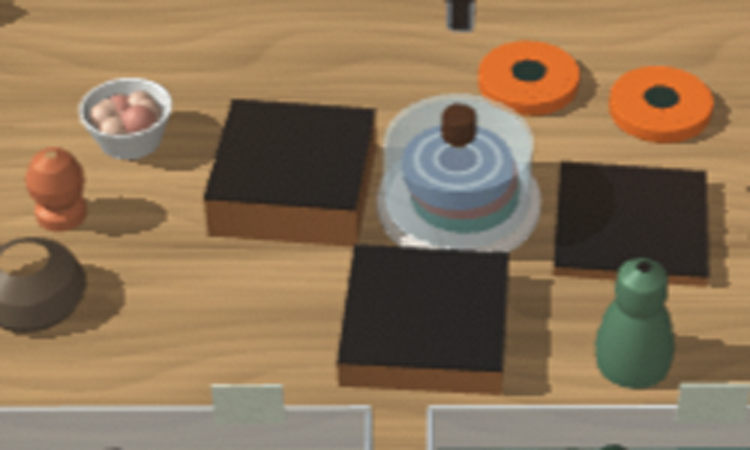

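Run:
```python
from wm import *
v=np.load('w18s.npy');s={'eef_pos':v[:3],'tcp_rot':v[3:]};K,T=cam('wrist',s)
a=ray(K,T,(243,222),.078);b=ray(K,T,(386,222),.078);c=ray(K,T,(314,291),.078);print('cover edges',a,b,c, 'mid',(a+b)/2,'diam',np.linalg.norm(a-b))
y=T[:3,:3]; M=R.from_quat(s['tcp_rot']).as_matrix();print('centre from lower edge',c+.064*M[:,1])
i=cv2.cvtColor(cv2.imread('pics/w18.png'),cv2.COLOR_BGR2RGB);hsv=cv2.cvtColor(i,cv2.COLOR_RGB2HSV).astype(int)
m=((hsv[...,2]<140)&(hsv[...,1]>110)&((hsv[...,0]<20)|(hsv[...,0]>170))).astype(np.uint8);g=np.zeros_like(m);g[205:255,292:336]=m[205:255,292:336]
c=max(cv2.findContours(g,cv2.RETR_EXTERNAL,cv2.CHAIN_APPROX_NONE)[0],key=cv2.contourArea)[:,0];lo=c[c[:,1]>232].astype(float)
print('knob',circ(np.array([ray(K,T,q,.108)[:2] for q in lo])))
i=ctrl.read_camera('top');save(i,'t18.png');t=cv2.resize(i[140:300,220:440],None,fx=3.5,fy=3.5,interpolation=cv2.INTER_CUBIC);save(t,'t18c.png')
```

```text
cover edges [0.44137518 0.05053106 0.078     ] [0.56560343 0.04207219 0.078     ] [ 0.49851773 -0.0194567   0.078     ] mid [0.5034893  0.04630162 0.078     ] diam 0.12451590195555079
centre from lower edge [0.50277519 0.04440153 0.07797979]
knob (array([0.5018998 , 0.04403378, 0.01357085]), np.float64(0.00022042853030653737))
```

View pics/t18.png

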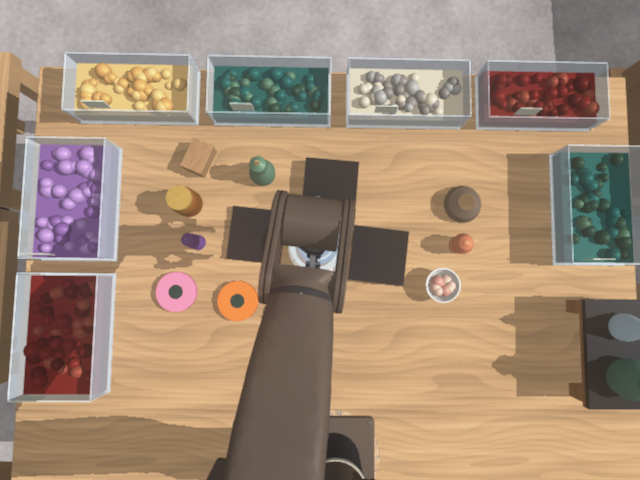

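Run:
```python
from h import *
st();print(ctrl.sign_off())
```

```text
t 37.6 p [0.4994 0.0434 0.2285] R [[-0.002, 0.067, 0.998], [0.0, 0.998, -0.067], [-1.0, 0.0, -0.002]] F [-0.1 -1.   0.3] op 0.646 q [-0.116 -0.087  2.012  0.     1.218 -0.049]
the job is handed in; nothing more can be done
None
```

I slid the green, red and blue discs in that order onto the plate, then set the cover over the stack, let go, and handed the job in at 37.6 s. The gripper was well clear above by then.

**Stack:** against the plate centre at about (0.500, 0.045), blue was about 4.5 mm off and red about 2.5 mm. Green was last measured about 4 mm off, before blue went on. All three lay flat in the scene view.

**Cover:** its centre measured about 1–3 mm from the plate's. The rim touched down at the expected height: the tool stood at 0.1002 m, against 0.1001 m predicted. It stood upright after release, and the other pieces looked unmoved.

**Disagreements:**
- **First circle fits in the scene camera:** these sat 8–10 mm farther out than the top camera's for the three discs, because the discs' side walls were included. I used the top and wrist readings instead.
- **Forces:** the tool showed about 7 N upward at the end of the blue push, which I did not explain. It showed about 10 N as the cover seated. Both are well under the limits.
- **Final top view:** the arm hid part of the plate, so the last centring check rests on the wrist and scene cameras.

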